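# Gauge the plume sleeves and pass the one that fits

## Task

Two gold-coloured plume sleeves stand on the green cutting mat, and only the one with the wide bore fits over the headdress gauge pin. Prove it: slide that sleeve right down the steel pin to the blue base, then take it off again and stand it upright inside the green tray. Leave the sleeve with the tight bore standing on the mat where it is.

Things in the scene. Friction and masses are not known exactly. Their poses are not given: they have to be found in the camera images.
- sleeve_wide: the sleeve that fits: a gold-coloured metal tube standing upright on the mat, 40 mm outside diameter, 50 mm tall, with a wide through bore of 26 mm diameter (green mat visible through it from above), about 0.1 kg. Origin: centre of its underside; z axis up along the bore. Round, so its yaw does not matter
- sleeve_tight: the sleeve that does not fit: same gold-coloured metal, outside diameter 40 mm and height 50 mm, also standing on the mat, but with a tight bore of only 10 mm diameter. To be left where it is. (A third, equally tight one already stands in the red reject tray.) Origin: centre of its underside; z axis up
- gauge: the gauge, fixed to the mat: a blue round base, 70 mm diameter and 12 mm thick, with an upright steel pin of 18 mm diameter in its centre. The pin ends 60 mm above the underside of the base (48 mm above the top of the base); its uppermost 15 mm taper to a blunt 8 mm tip. Origin: centre of the underside of the base, on the pin's axis; z axis up
- tray_green: the open green plastic pass tray, fixed to the mat, 120 x 120 mm outside, 18 mm tall, walls and floor 4 mm thick; empty. An equal red tray is for rejects. Origin: centre of its underside; x and y along its sides, z up
Mind the look-alikes: they are no part of the job. Leave any pink or purple look-alike of the sleeve_wide alone.

How it is judged:
By the outcome, as a careful person would: the job done as asked, in the order asked, and still so for the second after the job is handed in, with the robot touching nothing.
It also fails if it takes over 48 s, if anything falls off the work surface, if the arm or the gripper's body presses on something with over 40 N, if the wrist force passes 120 N, or if a joint passes its speed limit or range.

## Robot

A 7-joint arm with a two-finger parallel gripper is mounted at the origin on the work surface. World frame = base frame: x ahead of the robot, y to its left, z up, the work surface at z = 0. Lengths are in m, angles in rad, forces in N, time in s.
With the tool pointing down it reaches from about 0.4 to 0.875 m from the base axis. Payload 4.4 kg.
Tool frame: the origin (TCP) lies at the very end of the fingers, on their centre line; the grasp point (between the pads) lies 19 mm behind it (robot.hold_point_z is the distance from the TCP to the grasp point, in m); z points along the fingers, y is the line along which they close (so a half turn about z gives the same grasp; the last joint's range is limited). The gripper opens to 85 mm and grips with 20 to 120 N. Pads are 22 mm wide; open, the fingers measure 114 mm over their backs; the gripper's body (76 mm by 85 mm) begins 54 mm behind the grasp point. The pads swing forward as they close: fully open they stand 13 mm farther back than shut.
Start: joints at [1.147, 0.628, 0.038, 1.517, -0.027, 0.996, -0.02], TCP at [0.228, -0.609, 0.231] pointing down, gripper open.
Joint ranges: [-3.06, 3.06], [-0.37, 2.12], [-1.25, 1.32], [0.18, 2.47], [-1.1, 4.24], [0.23, 1.98], [-2.94, 2.94]. Speed limits (rad/s): [2.57, 2.57, 3.14, 3.14, 3.14, 3.14, 3.14].

## Interface

Orientations are given as a unit quaternion [x, y, z, w].
In Python, from rig import robot, optics, spotter gives the robot as it stands.
- The arm moves only by the tool servo_tool, never from a script. Its argument "motion" is a list of rows, each a list of 5 numbers: the finger opening in cm, from 0 to 8.54, then the shift along the tool's x, y, z in cm, then the turn about the tool's z in degrees. A call has 1 to 20 rows; each row shifts and turns the commanded pose from where the row before left it, along the tool's axes as they then stand; what a row does not reach is not made up. A row lasts 1/8 s, in which the tool goes at most 62.5 mm and 10.7 degrees, less where a joint would pass 70% of its speed; a pose out of reach is approached as far as the arm can. A call is refused whole if a number of a shift passes 6.25 or a number of a turn 10.7, either way. A call with a gripper value outside its range is refused whole. The fingers move at their own pace and stop on an object; "squeeze" is the grip in N (left out, the last holds). Time passes only in rows, so rows that do not move let the fingers close. It gives the time, the measured TCP pose, the force, the opening and the grip force at its end, in the units of the state.
- robot.sense(): the state, without advancing time (a new reading comes with each control period).
- optics.snapshot(name): name is "side" or "top"; returns a dict with "frame" (384x512x3 uint8, red, green, blue), "fov_y" (degrees; the focal length in pixels is half the picture's height over the tangent of half this angle, whatever the lens; pixels are square), "cx", "cy" (the principal point, pixels), "R" (3x3) and "t" (3): a world point X has camera coordinates R X + t. Camera axes: x right, y down, z forward; pixel columns grow to the right and rows downward; lengths in m; the calibration is good to about 2 mm. A picture is of the moment at which its call begins. There is no depth.
- robot.job_done(): hands the job in; it is judged then, once.
Trained networks look in the newest picture that a camera, given by its name, has taken for a name from the list of things; names that differ only in an ending like _2 or _b are one class to them, and where a whole thing is asked for, a point or a joint stands for the part that bears it (a point fixed in the world has none). Each returns a list of dicts, best first, with "p" (0 to 1); they miss things now and then, are a little off and sometimes report something else, mostly with a low value. They report only what shows in the picture. A call takes as long as a camera call. They do not tell look-alikes from the thing itself.
- spotter.recognise(camera, thing): "rect" ([left, top, width, height] in pixels, round what is visible of it).
- spotter.cut_out(camera, thing): "region" (384x512 bool, what is visible of it) and "rect" ([left, top, width, height] in pixels, round what is visible of it).
- spotter.spot_point(camera, thing): "position" ([column, row] in pixels: a listed point, or the origin of a listed thing).
The state is a dict: "time_s": time; "q": joint angles; "dq": joint speeds; "joint_efforts": joint torques, N m; "eef_pos": TCP position; "ee_rot": TCP orientation; "ft_force": force on the tool from outside, world axes, zero at the start; "ft_torque": the same for the moment, N m; "opening": finger opening in m; "grasp_force": force on a finger pad.
Only numpy, scipy, OpenCV 4.12 (cv2) and the standard library are available. Lean on these libraries where they do the work, as an engineer would, in place of code of your own. Each camera call takes 0.05 s, during which the arm holds its last target. There are 200 camera calls.

## Working session

There is one attempt and no reset: what is moved stays moved. The work goes in short steps, Python scripts to look and compute and a tool call to move; the robot and the scene stay as the last step left them, time stands still between calls to the robot, and variables do not carry over. Pictures are saved under pics/ and viewed, at most 10 in all, crops included, and the job is handed in when it is done.

Besides the shell and the picture viewer there is one more tool, called after "Emit:" as a command line: name --pt "numbers of a row" for each row, then --argument value for the rest. servo_tool: Moves the arm, as the interface text tells. Its arguments: {"type":"object","properties":{"motion":{"type":"array","items":{"type":"array","items":{"type":"number"}}},"squeeze":{"type":"number"}},"required":["motion"]}

```bash
mkdir -p pics
cat > h.py <<'E'
import numpy as np, cv2
from rig import robot, optics, spotter
def K(s):
    f=s["frame"].shape[0]/2/np.tan(np.radians(s["fov_y"])/2); return f
def ray(s,px,z):
    f=K(s);R=np.array(s["R"]);t=np.array(s["t"])
    d=R.T@np.array([(px[0]-s["cx"])/f,(px[1]-s["cy"])/f,1]);c=-R.T@t
    return c+d*(z-c[2])/d[2]
def proj(s,X):
    p=np.array(s["R"])@np.array(X)+np.array(s["t"]);return [K(s)*p[0]/p[2]+s["cx"],K(s)*p[1]/p[2]+s["cy"]]
E
python3 - <<'E'
from h import *
ims=[]
for n in("top","side"):
    s=optics.snapshot(n); ims.append(s["frame"][...,::-1])
    print(n,s["fov_y"],"cam",-np.array(s["R"]).T@s["t"])
    for th,z in(("sleeve_wide",0),("sleeve_tight",0),("gauge",0),("tray_green",0)):
        for d in spotter.spot_point(n,th): print(th,round(d["p"],2),np.round(d["position"],1),np.round(ray(s,d["position"],z),3))
    cv2.imwrite(f"pics/{n}0.png",ims[-1])
print(robot.sense())
E
```

```text
top 43.99074466306283 cam [ 0.46309071 -0.00288946  0.89478011]
sleeve_wide 0.72 [180.6 184.1] [0.537 0.153 0.   ]
sleeve_wide 0.63 [132.7 256.6] [0.399 0.24  0.   ]
sleeve_wide 0.59 [167.6 230.1] [0.45  0.175 0.   ]
sleeve_wide 0.46 [279.8 209.1] [ 0.491 -0.035  0.   ]
sleeve_tight 0.86 [369.9 235.6] [ 0.443 -0.204  0.   ]
gauge 0.76 [278.  208.6] [ 0.492 -0.032  0.   ]
tray_green 0.78 [167.4 116.5] [ 0.666  0.181 -0.   ]
side 47.98001161116002 cam [ 0.36409529 -0.72196484  0.58910331]
sleeve_wide 0.85 [239.5 178.5] [0.543 0.159 0.   ]
sleeve_wide 0.84 [177.  170.1] [0.398 0.244 0.   ]
sleeve_wide 0.67 [204.1 176.9] [0.46  0.192 0.   ]
sleeve_tight 0.58 [229.8 297.5] [ 0.44  -0.209  0.   ]
tray_green 0.57 [282.1 167.5] [0.661 0.178 0.   ]
{'time_s': 0.5, 'q': array([ 1.14720903,  0.62840694,  0.03850433,  1.5174457 , -0.0269961 ,
        0.99629812, -0.02002597]), 'dq': array([-1.27154974e-03, -1.67458108e-04,  1.08718792e-03,  5.66243170e-04,
       -7.29913482e-04, -1.10598244e-03,  9.32939153e-05]), 'joint_efforts': array([-1.13621019e-03, -5.62805057e+01,  1.22416824e+00, -1.93601739e+01,
        1.08611793e-02,  2.67709780e-03, -2.14871108e-05]), 'eef_pos': array([ 0.22764831, -0.60881932,  0.23129435]), 'ee_rot': array([ 9.84045910e-01,  1.77914718e-01,  1.05479704e-05, -2.23729526e-05]), 'ft_force': array([-0.14801241, -0.32673324, -0.3782342 ]), 'ft_torque': array([ 0.06484263,  0.00449588, -0.06070341]), 'grasp_force': 0.0, 'opening': 0.08535935890949367}
```

View pics/top0.png

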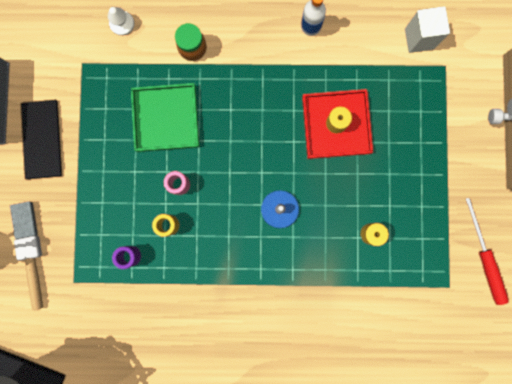

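View pics/side0.png

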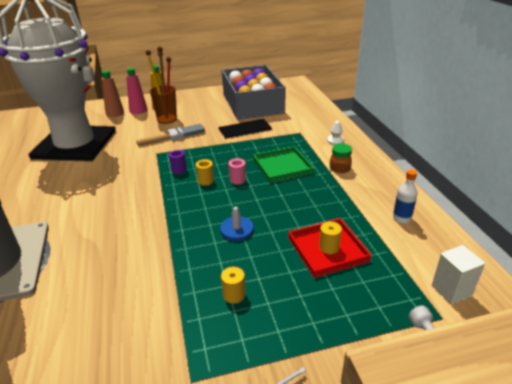

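Top view: pink tube at (176,183), gold wide-bore at (165,225), purple at (124,257), gold tight ones at (376,234) on the mat and (340,118) in the red tray. The gauge is at (280,209) and the green tray at (166,117). The gold tube at (165,225) fits sleeve_wide: it is gold and shows the mat through a wide bore. I'll confirm that in a crop and refine the poses by silhouette fit.

```bash
cat >> h.py <<'E'
from scipy.optimize import minimize
from scipy.spatial.transform import Rotation as Rot
a=np.linspace(0,2*np.pi,40,endpoint=False)
def cyl(r,z0,z1): return np.array([[r*np.cos(t),r*np.sin(t),z] for z in(z0,z1) for t in a])
def box(h,z0,z1): return np.array([[i*h,j*h,z] for i in(-1,1) for j in(-1,1) for z in(z0,z1)])
def mask(s,lo,hi,seed,rad=45):
    m=cv2.inRange(cv2.cvtColor(s["frame"],cv2.COLOR_RGB2HSV),lo,hi)
    n,l,st,c=cv2.connectedComponentsWithStats(m)
    i=min((i for i in range(1,n) if st[i,4]>40),key=lambda i:np.hypot(*(c[i]-seed)))
    cn=np.vstack(cv2.findContours((l==i).astype(np.uint8),0,2)[0])
    return cv2.fillPoly(np.zeros(m.shape,np.uint8),cv2.findContours((l==i).astype(np.uint8),0,2)[0],1)
def fit(views,pts,x0,yaw=False):
    # views: (snap,mask); fit x,y[,yaw] by soft silhouette difference
    def cost(p):
        M=Rot.from_euler('z',p[2] if yaw else 0).as_matrix(); P=pts@M.T+[p[0],p[1],0]; c=0
        for s,m in views:
            q=np.array([proj(s,X) for X in P],np.float32); h=cv2.convexHull(q)
            im=cv2.fillPoly(np.zeros((m.shape[0]*4,m.shape[1]*4),np.uint8),[np.round((h+.5)*4*16-8).astype(np.int32)],255,shift=4)
            im=cv2.resize(im,m.shape[::-1],interpolation=cv2.INTER_AREA)/255.
            c+=np.abs(im-m).sum()/m.sum()
        return c
    k=np.array(x0); S=[k]+[k+d for d in (np.eye(len(k))*([.008,.008,.15][:len(k)]))]
    r=minimize(cost,k,method='Nelder-Mead',options=dict(initial_simplex=S,xatol=1e-4,fatol=1e-4)); return np.round(r.x,4),round(r.fun,3)
E
python3 - <<'E'
from h import *
t=optics.snapshot("top");s=optics.snapshot("side")
Y=((18,120,90),(35,255,255));B=((100,130,60),(125,255,255));G=((50,120,120),(75,255,255))
for nm,c,pt,ps,pts,x0,yaw in(("wide",Y,(165,225),(204,172),cyl(.02,0,.05),[.455,.183],0),("tight",Y,(376,234),(232,285),cyl(.02,0,.05),[.44,-.205],0),
  ("gauge",B,(280,209),(236,230),cyl(.035,0,.012),[.492,-.033],0),("tray",G,(166,117),(283,165),box(.06,0,.018),[.665,.18,.05],1)):
    mt=mask(t,*c,pt);ms=mask(s,*c,ps)
    print(nm,mt.sum(),ms.sum(),"top",fit([(t,mt)],pts,x0,yaw),"side",fit([(s,ms)],pts,x0,yaw),"both",fit([(t,mt),(s,ms)],pts,x0,yaw))
    if nm in("wide","tight"):
        for dz in(.003,.006): print(dz,"both",fit([(t,mt),(s,ms)],pts+[0,0,dz],x0,yaw))
for i,p in enumerate([proj(t,(.49,-.033,.06)),proj(s,(.49,-.033,.06))]):print(p)
f=t["frame"][...,::-1];g=s["frame"][...,::-1]
z=lambda f,x,y:cv2.resize(f[y-25:y+25,x-25:x+25],(390,295) if 0 else (295,295),interpolation=cv2.INTER_CUBIC)
cv2.imwrite("pics/c1.png",np.vstack([np.hstack([z(f,165,225),z(f,376,234)]),np.hstack([z(f,280,209),z(g,236,225)])]))
E
```

```text
wide 442 373 top (array([0.4595, 0.1744]), np.float64(0.151)) side (array([0.4601, 0.1771]), np.float64(0.112)) both (array([0.4593, 0.1762]), np.float64(0.281))
0.003 both (array([0.4597, 0.1737]), np.float64(0.285))
0.006 both (array([0.4595, 0.1728]), np.float64(0.351))
tight 514 711 top (array([ 0.4473, -0.2058]), np.float64(0.054)) side (array([ 0.4486, -0.2021]), np.float64(0.101)) both (array([ 0.4475, -0.2051]), np.float64(0.229))
0.003 both (array([ 0.4476, -0.2048]), np.float64(0.177))
0.006 both (array([ 0.4476, -0.205 ]), np.float64(0.218))
gauge 1120 556 top (array([ 0.4914, -0.0347]), np.float64(0.027)) side (array([ 0.4925, -0.0322]), np.float64(0.285)) both (array([ 0.4917, -0.0344]), np.float64(0.336))
tray 4116 778 top (array([0.6635, 0.1851, 0.0757]), np.float64(0.029)) side (array([ 0.6627,  0.2014, -0.1929]), np.float64(0.839)) both (array([0.6639, 0.185 , 0.0654]), np.float64(0.961))
[np.float64(279.72489437614763), np.float64(208.70513807981465)]
[np.float64(234.0433840396696), np.float64(207.75899296690304)]
```

View pics/c1.png

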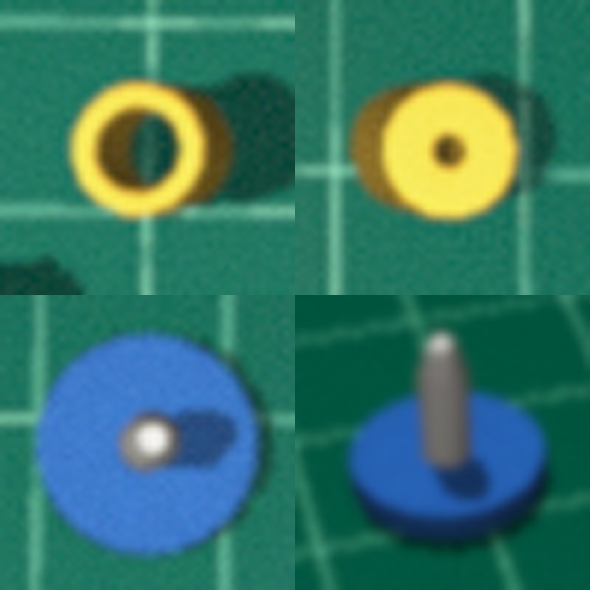

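The crop shows (165,225) with a wide bore and green mat visible through it; (376,234) has only a tiny hole. So the gold tube at (165,225), about world (0.460, 0.175), is sleeve_wide. I'll close the fingers along about 59° in world, which keeps them clear of the pink and purple tubes.

```bash
cat > plan.py <<'E'
import sys,json
from h import *
def plan(wps,grip,step=4.5,rot=9.5):
    """wps: (x,y,z[,yaw of tool y axis in world deg]); prints rows"""
    s=robot.sense(); p=np.array(s["eef_pos"])*100; M=Rot.from_quat(s["ee_rot"]); rows=[]
    for w in wps:
        g=np.array(w[:3])*100; yv=M.as_matrix()[:,1]; yaw=np.degrees(np.arctan2(yv[1],yv[0]))
        turn=-((w[3]-yaw+180)%360-180) if len(w)>3 else 0
        n=max(1,int(np.ceil(max(np.linalg.norm(g-p)/step,abs(turn)/rot)))); p0=p.copy(); done=0
        for i in range(1,n+1):
            d=np.round(M.inv().apply(p0+(g-p0)*i/n-p),1 if i<n else 2)+0.; a=round(turn*i/n-done,1); done+=a
            rows.append([grip,*map(float,d),a]); p=p+M.apply(d); M=M*Rot.from_euler('z',a,degrees=True)
    print(len(rows),json.dumps(rows))
E
python3 - <<'E'
from plan import *
s=robot.sense();print(s["time_s"])
plan([(.44,-.3,.22,-20),(.48,0,.2,30),(.46,.175,.15,59)],7)
E
```

```text
0.6
21 [[7, 3.4, -2.4, 0.1, -5.5], [7, 3.6, -2.0, 0.2, -5.5], [7, 3.8, -1.7, 0.1, -5.5], [7, 4.0, -1.3, 0.1, -5.5], [7, 4.1, -1.0, 0.1, -5.5], [7, 4.1, -0.5, 0.2, -5.5], [7, 4.1, -0.2, 0.1, -5.5], [7, 4.2, 0.3, 0.1, -5.5], [7, 4.12, 0.64, 0.13, -5.5], [7, 4.2, -0.9, 0.3, -7.1], [7, 4.3, -0.4, 0.3, -7.2], [7, 4.4, 0.1, 0.3, -7.1], [7, 4.2, 0.7, 0.2, -7.2], [7, 4.2, 1.2, 0.3, -7.1], [7, 3.9, 1.7, 0.3, -7.2], [7, 3.77, 2.2, 0.3, -7.1], [7, 3.2, 1.4, 1.0, -5.8], [7, 3.1, 1.7, 1.0, -5.8], [7, 2.9, 2.1, 1.0, -5.8], [7, 2.7, 2.3, 1.0, -5.8], [7, 2.37, 2.52, 1.0, -5.8]]
```

Emit:
servo_tool --pt "7 3.4 -2.4 0.1 -5.5" --pt "7 3.6 -2.0 0.2 -5.5" --pt "7 3.8 -1.7 0.1 -5.5" --pt "7 4.0 -1.3 0.1 -5.5" --pt "7 4.1 -1.0 0.1 -5.5" --pt "7 4.1 -0.5 0.2 -5.5" --pt "7 4.1 -0.2 0.1 -5.5" --pt "7 4.2 0.3 0.1 -5.5" --pt "7 4.1 0.6 0.1 -5.5" --pt "7 4.2 -0.9 0.3 -7.1" --pt "7 4.3 -0.4 0.3 -7.2" --pt "7 4.4 0.1 0.3 -7.1" --pt "7 4.2 0.7 0.2 -7.2" --pt "7 4.2 1.2 0.3 -7.1" --pt "7 3.9 1.7 0.3 -7.2" --pt "7 3.8 2.2 0.3 -7.1" --pt "7 0 0 0 0"

```text
time_s: 2.72
eef_pos: [0.48, 0.0042, 0.2006]
ee_rot: [0.497, 0.868, 0.001, 0.0]
ft_force: [-0.6, -0.4, 0.1]
opening: 0.07
grasp_force: 0.0
```

Run:
```python
from plan import *
plan([(.46,.175,.12,59)],7)
```

```text
5 [[7, 3.1, 1.4, 1.6, -5.7], [7, 3.0, 1.7, 1.6, -5.7], [7, 2.9, 2.0, 1.7, -5.8], [7, 2.6, 2.2, 1.6, -5.7], [7, 2.32, 2.49, 1.6, -5.7]]
```

Emit:
servo_tool --pt "7 3.1 1.4 1.6 -5.7" --pt "7 3.0 1.7 1.6 -5.7" --pt "7 2.9 2.0 1.7 -5.8" --pt "7 2.6 2.2 1.6 -5.7" --pt "7 2.3 2.5 1.6 -5.7" --pt "7 0 0 0 0" --pt "7 0 0 0 0"

```text
time_s: 3.6
eef_pos: [0.4612, 0.1694, 0.1193]
ee_rot: [0.272, 0.962, -0.001, 0.0]
ft_force: [0.2, -0.3, -0.2]
opening: 0.0702
grasp_force: 0.0
```

Run:
```python
from plan import *
s=robot.sense();print(s["eef_pos"],s["q"])
plan([(.46,.175,.12),(.46,.175,.022)],7,2.5)
f=optics.snapshot("side")["frame"][100:260,130:330,::-1]
cv2.imwrite("pics/s2.png",cv2.resize(f,None,fx=3,fy=3))
```

```text
[0.4611656  0.16937725 0.11934445] [-0.07365283  0.62224609 -0.49604365  2.0488362   0.52061292  0.59476446
  0.08857313]
5 [[7, 0.39, 0.42, -0.07, 0.0], [7, 0.0, 0.0, 2.5, 0.0], [7, 0.0, 0.0, 2.4, 0.0], [7, 0.0, 0.0, 2.5, 0.0], [7, 0.01, 0.01, 2.4, 0.0]]
```

View pics/s2.png

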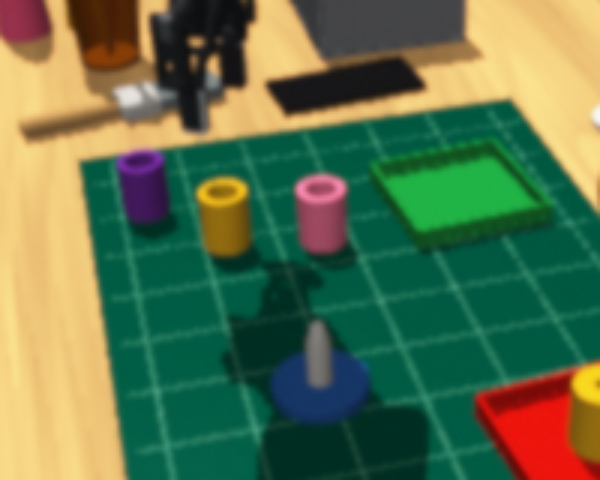

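The gripper is above and behind the sleeves; its near fingertip is at about (195,140), between the purple and gold tubes in this view, which fits a height of 12 cm. Next: centre over the sleeve, descend and grip.

Emit:
servo_tool --pt "7 0.4 0.4 0 0" --pt "7 0 0 2.5 0" --pt "7 0 0 2.4 0" --pt "7 0 0 2.5 0" --pt "7 0 0 2.3 0" --pt "7 0 0 0 0" --pt "7 0 0 0 0" --pt "3.5 0 0 0 0" --pt "3.5 0 0 0 0" --pt "3.5 0 0 0 0" --pt "3.5 0 0 0 0" --pt "3.5 0 0 0 0" --squeeze 40

```text
time_s: 5.15
eef_pos: [0.46, 0.1765, 0.0234]
ee_rot: [0.271, 0.963, 0.0, 0.001]
ft_force: [-1.4, -1.0, 6.6]
opening: 0.0389
grasp_force: 39.8
```

Emit:
servo_tool --pt "3.5 0 0 -1.5 0" --pt "3.5 0 0 -3 0" --pt "3.5 0 0 -3 0" --pt "3.5 0 0 -3 0" --pt "3.5 0 0 0 0"

```text
time_s: 5.78
eef_pos: [0.4609, 0.1771, 0.13]
ee_rot: [0.271, 0.963, 0.002, 0.002]
ft_force: [-0.4, 0.1, -1.1]
opening: 0.0387
grasp_force: 40.5
```

Run:
```python
from plan import *
s=robot.sense();print(s["eef_pos"],s["opening"],s["grasp_force"],s["ft_force"])
plan([(.475,.07,.13),(.4914,-.0345,.12)],3.5,4)
f=optics.snapshot("side")["frame"][90:250,130:330,::-1]
cv2.imwrite("pics/s3.png",cv2.resize(f,None,fx=3,fy=3))
```

```text
[0.46088802 0.17709877 0.12996946] 0.03867410720131149 40.5024278908968 [-0.38199096  0.09456886 -1.11997912]
6 [[3.5, -2.3, -2.8, 0.0, 0.0], [3.5, -2.2, -2.8, 0.0, 0.0], [3.5, -2.29, -2.8, -0.02, 0.0], [3.5, -2.3, -2.7, 0.3, 0.0], [3.5, -2.3, -2.7, 0.4, 0.0], [3.5, -2.24, -2.67, 0.29, 0.0]]
```

View pics/s3.png

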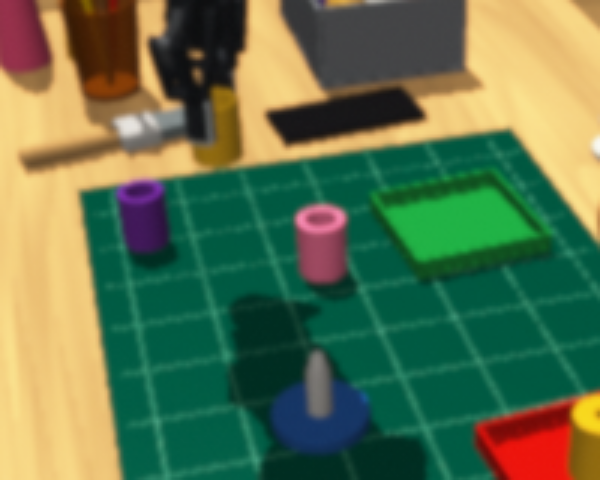

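Sleeve held upright, at about (215,130) in the crop. Moving over the pin.

Emit:
servo_tool --pt "3.5 -2.3 -2.8 0 0" --pt "3.5 -2.2 -2.8 0 0" --pt "3.5 -2.3 -2.8 0 0" --pt "3.5 -2.3 -2.7 0.3 0" --pt "3.5 -2.3 -2.7 0.4 0" --pt "3.5 -2.2 -2.7 0.3 0" --pt "3.5 0 0 0 0" --pt "3.5 0 0 0 0" --pt "3.5 0 0 0 0"

```text
time_s: 6.95
eef_pos: [0.4893, -0.0339, 0.1172]
ee_rot: [0.27, 0.963, 0.0, -0.0]
ft_force: [-0.1, 0.2, -0.7]
opening: 0.0388
grasp_force: 40.5
```

Run:
```python
from plan import *
s=robot.sense();print(s["eef_pos"],s["opening"],s["grasp_force"],s["ft_force"])
plan([(.4914,-.0345,.115),(.4914,-.0345,.075)],3.5,1)
t=optics.snapshot("side");print(proj(t,(.4914,-.0345,.062)),proj(t,(.4914,-.0345,.094)))
f=t["frame"][130:260,150:320,::-1]
cv2.imwrite("pics/s4.png",cv2.resize(f,None,fx=4,fy=4))
```

```text
[ 0.48930979 -0.03389161  0.11720266] 0.03876185005255289 40.538164749741554 [-0.12274197  0.17289904 -0.67832809]
6 [[3.5, -0.21, 0.06, 0.22, 0.0], [3.5, 0.0, 0.0, 0.8, 0.0], [3.5, 0.0, 0.0, 0.8, 0.0], [3.5, 0.0, 0.0, 0.8, 0.0], [3.5, 0.0, 0.0, 0.8, 0.0], [3.5, 0.0, -0.01, 0.8, 0.0]]
[np.float64(234.82958416519224), np.float64(207.2841399332098)] [np.float64(234.0496224909024), np.float64(194.41598318425915)]
```

View pics/s4.png

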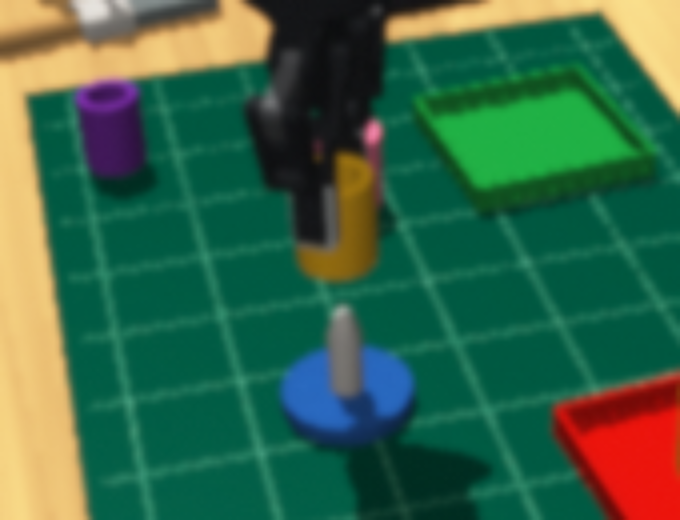

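Pin tip at (235,207) agrees with the model, and the sleeve is centred above it. Lowering.

Emit:
servo_tool --pt "3.5 -0.2 0.1 0.2 0" --pt "3.5 0 0 1 0" --pt "3.5 0 0 1 0" --pt "3.5 0 0 1 0" --pt "3.5 0 0 1 0" --pt "3.5 0 0 0.7 0" --pt "3.5 0 0 0 0" --pt "3.5 0 0 0 0"

```text
time_s: 8.0
eef_pos: [0.492, -0.0353, 0.0685]
ee_rot: [0.271, 0.963, 0.0, 0.0]
ft_force: [0.3, 0.5, -0.8]
opening: 0.0387
grasp_force: 40.5
```

No contact force. Continuing to just above the base.

Emit:
servo_tool --pt "3.5 0 0 0.8 0" --pt "3.5 0 0 0.8 0" --pt "3.5 0 0 0.8 0" --pt "3.5 0 0 0.6 0" --pt "3.5 0 0 0.2 0" --pt "3.5 0 0 0 0" --pt "3.5 0 0 0 0"

```text
time_s: 8.88
eef_pos: [0.492, -0.0354, 0.0365]
ee_rot: [0.271, 0.963, 0.0, 0.0]
ft_force: [-0.2, -0.9, -0.5]
opening: 0.0383
grasp_force: 40.5
```

Emit:
servo_tool --pt "3.5 0 0 0.1 0" --pt "3.5 0 0 0.1 0" --pt "3.5 0 0 0 0"

```text
time_s: 9.25
eef_pos: [0.492, -0.0354, 0.0354]
ee_rot: [0.271, 0.963, -0.0, 0.001]
ft_force: [-1.5, -1.0, 10.4]
opening: 0.0385
grasp_force: 41.6
```

Contact came at the expected height (0.0354 m). I'll let go briefly so it sits flush, then look.

Emit:
servo_tool --pt "5.5 0 0 -0.1 0" --pt "5.5 0 0 0 0" --pt "5.5 0 0 0 0" --pt "5.5 0 0 0 0"

```text
time_s: 9.75
eef_pos: [0.4917, -0.0354, 0.0352]
ee_rot: [0.271, 0.963, -0.0, -0.0]
ft_force: [0.4, -0.4, 0.5]
opening: 0.0548
grasp_force: 0.0
```

Run:
```python
from plan import *
t=optics.snapshot("side");f=t["frame"][150:260,170:310,::-1]
cv2.imwrite("pics/s5.png",cv2.resize(f,None,fx=4,fy=4))
```

```text
(no output)
```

View pics/s5.png

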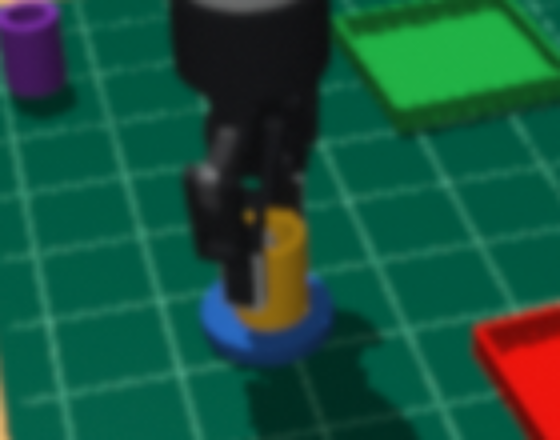

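The sleeve stands flush on the blue base, with its bottom at about (237,231) and the pin inside. Re-gripping and lifting off.

Emit:
servo_tool --pt "3.5 0 0 0 0" --pt "3.5 0 0 0 0" --pt "3.5 0 0 0 0" --pt "3.5 0 0 0 0" --pt "3.5 0 0 -1 0" --pt "3.5 0 0 -1.5 0" --pt "3.5 0 0 -2 0" --pt "3.5 0 0 -2 0" --pt "3.5 0 0 -2 0" --pt "3.5 0 0 -1.5 0" --pt "3.5 0 0 0 0" --pt "3.5 0 0 0 0"

```text
time_s: 11.3
eef_pos: [0.4914, -0.0356, 0.135]
ee_rot: [0.271, 0.963, -0.0, -0.0]
ft_force: [1.1, -0.0, -1.5]
opening: 0.0383
grasp_force: 40.3
```

Run:
```python
from plan import *
s=robot.sense();print(s["eef_pos"],s["opening"],s["grasp_force"],s["ft_force"])
plan([(.58,.08,.14),(.6635,.185,.13)],3.5,4)
```

```text
[ 0.49138729 -0.03561035  0.13503612] 0.03834685131595668 40.32722169533372 [ 1.10046885 -0.00823453 -1.49175553]
8 [[3.5, -0.4, 3.6, -0.1, 0.0], [3.5, -0.4, 3.6, -0.2, 0.0], [3.5, -0.4, 3.7, -0.1, 0.0], [3.5, -0.34, 3.58, -0.1, 0.0], [3.5, -0.4, 3.3, 0.2, 0.0], [3.5, -0.4, 3.4, 0.3, 0.0], [3.5, -0.4, 3.3, 0.2, 0.0], [3.5, -0.45, 3.32, 0.29, 0.0]]
```

Emit:
servo_tool --pt "3.5 -0.4 3.6 -0.1 0" --pt "3.5 -0.4 3.6 -0.2 0" --pt "3.5 -0.4 3.7 -0.1 0" --pt "3.5 -0.3 3.6 -0.1 0" --pt "3.5 -0.4 3.3 0.2 0" --pt "3.5 -0.4 3.4 0.3 0" --pt "3.5 -0.4 3.3 0.2 0" --pt "3.5 -0.4 3.3 0.3 0" --pt "3.5 0 0 0 0" --pt "3.5 0 0 0 0" --pt "3.5 0 0 0 0"

```text
time_s: 12.68
eef_pos: [0.6626, 0.1842, 0.1299]
ee_rot: [0.271, 0.963, -0.001, -0.0]
ft_force: [-0.7, 0.5, 0.2]
opening: 0.0388
grasp_force: 40.5
```

Run:
```python
from plan import *
s=robot.sense();print(s["eef_pos"],s["opening"],s["grasp_force"],s["ft_force"])
plan([(.6635,.185,.12),(.6635,.185,.030)],3.5,2)
```

```text
[0.6625984  0.18421392 0.12988526] 0.03876653263193061 40.490878857672215 [-0.66995921  0.54616924  0.18289757]
6 [[3.5, -0.04, 0.12, 0.99, 0.0], [3.5, 0.0, 0.0, 1.8, 0.0], [3.5, 0.0, 0.0, 1.8, 0.0], [3.5, 0.0, 0.0, 1.8, 0.0], [3.5, 0.0, 0.0, 1.8, 0.0], [3.5, 0.0, 0.01, 1.8, 0.0]]
```

Emit:
servo_tool --pt "3.5 0 0.1 1 0" --pt "3.5 0 0 1.8 0" --pt "3.5 0 0 1.8 0" --pt "3.5 0 0 1.8 0" --pt "3.5 0 0 1.8 0" --pt "3.5 0 0 1.5 0" --pt "3.5 0 0 0.3 0" --pt "3.5 0 0 0 0" --pt "3.5 0 0 0 0"

```text
time_s: 13.8
eef_pos: [0.6642, 0.1868, 0.0312]
ee_rot: [0.271, 0.963, 0.0, 0.001]
ft_force: [0.3, -0.1, -0.8]
opening: 0.0387
grasp_force: 40.5
```

Emit:
servo_tool --pt "3.5 0 0 0.2 0" --pt "3.5 0 0 0.1 0" --pt "3.5 0 0 0.1 0" --pt "3.5 0 0 0 0" --pt "3.5 0 0 0 0"

```text
time_s: 14.42
eef_pos: [0.6638, 0.1865, 0.0276]
ee_rot: [0.271, 0.963, -0.0, 0.0]
ft_force: [-2.8, 0.1, 6.2]
opening: 0.0389
grasp_force: 41.2
```

Contact with the tray floor at the expected height. Releasing and retreating.

Emit:
servo_tool --pt "5.5 0 0 0 0" --pt "5.5 0 0 0 0" --pt "5.5 0 0 0 0" --pt "5.5 0 0 0 0" --pt "5.5 0 0 -1 0" --pt "5.5 0 0 -2 0" --pt "5.5 0 0 -3 0" --pt "5.5 0 0 -4 0" --pt "5.5 0 0 -4 0" --pt "5.5 -3 -4 0 0" --pt "5.5 -3 -4 0 0" --pt "5.5 -3 -4 0 0" --pt "5.5 0 0 0 0" --pt "5.5 0 0 0 0"

```text
time_s: 16.18
eef_pos: [0.6781, 0.0381, 0.1677]
ee_rot: [0.271, 0.963, 0.001, 0.001]
ft_force: [-0.4, 0.3, -1.0]
opening: 0.0551
grasp_force: 0.0
```

Run:
```python
from plan import *
a=optics.snapshot("top")["frame"][70:300,80:420,::-1];b=optics.snapshot("side")["frame"][110:340,130:390,::-1]
cv2.imwrite("pics/s6.png",cv2.resize(np.hstack([a,b]),None,fx=1.3,fy=1.3))
```

```text
(no output)
```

View pics/s6.png

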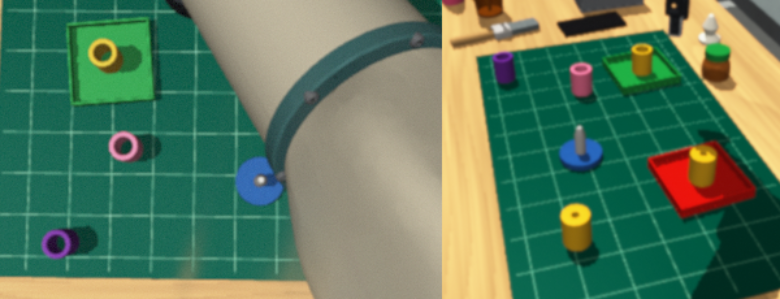

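The wide sleeve stands upright in the green tray (crop (103,54) top view, (642,60) side view). The tight sleeve and the look-alikes haven't moved.

```bash
python3 -c "
from rig import robot;print(robot.job_done())"
```

```text
the job is handed in; nothing more can be done
None
```

The wide-bore gold sleeve went right down the gauge pin to the blue base, came off again, and now stands upright in the green tray; the tight sleeve was left where it was, and the job is handed in at about 16 s of the 48 s allowed.

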